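Wipe broken porcelain off the balance pan

ROBOT

A 6-joint arm with a two-finger parallel gripper is mounted at the origin on the work surface. World frame = base frame: x ahead of the robot, y to its left, z up, the work surface at z = 0. Lengths are in m, angles in rad, forces in N, time in s.
With the tool pointing down it reaches from about 0.325 to 0.925 m from the base axis. Payload 3.1 kg.
Tool frame: the origin (TCP) lies at the very end of the fingers, on their centre line; the grasp point (between the pads) lies 19 mm behind it; z points along the fingers, y is the line along which they close (so a half turn about z gives the same grasp; the last joint's range is limited). The gripper opens to 85 mm and grips with 20 to 120 N. Pads are 22 mm wide; open, the fingers measure 114 mm over their backs; the gripper's body (76 mm by 85 mm) begins 54 mm behind the grasp point. The pads swing forward as they close: fully open they stand 13 mm farther back than shut.
Start: joints at [-1.351, 0.217, 1.613, -0, 1.311, -0.112], TCP at [0.204, -0.591, 0.231] pointing down, gripper open.
Joint ranges: [-2.75, 2.75], [-0.78, 2.1], [0.31, 2.55], [-1.13, 4.27], [0.13, 2.63], [-2.58, 2.58]. Speed limits (rad/s): [2.79, 2.79, 3.14, 3.14, 3.14, 3.14].

INTERFACE

Orientations are given as a unit quaternion [w, x, y, z].
In Python, from workcell import * gives the robot as it stands.
- The arm moves only by the tool drive_tool, never from a script. Its argument "deltas" is a list that holds one entry, the list of rows, each a list of 7 numbers: the shift along the tool's x, y, z in cm, then the turn, a rotation vector about the tool's x, y, z in rad, then the finger opening in cm, from 0 to 8.54. In form: [[[tx, ty, tz, ax, ay, az, grip], ...]]. A call has 1 to 12 rows; each row is the pose to reach, as a shift and turn from the pose commanded when the call began, along the tool's axes at that moment; what a row does not reach only later rows make up. A row lasts 1/10 s, in which the tool goes at most 50 mm and 8.59 degrees, less where a joint would pass 70% of its speed; a pose out of reach is approached as far as the arm can. A call with a gripper value outside its range is refused whole. The fingers move at their own pace and stop on an object; "squeeze" is the grip in N (left out, the last holds). Time passes only in rows, so rows that repeat a pose let the fingers close. It gives the time, the measured TCP pose, the force, the opening and the grip force at its end, in the units of the state.
- get_state(): the state, without advancing time (a new reading comes with each control period).
- capture(name): name is "side" or "top"; returns (picture, depth): 400x640x3 uint8, blue, green, red; 400x640 float32, m along the optical axis (not along the pixel's ray), 0 where there is no reading.
- calibration(name): a dict with "camera_matrix" (3x3 intrinsics, pixels), "xyz" and "attitude" of the camera in the world. Camera axes: x right, y down, z forward; pixel columns grow to the right and rows downward; lengths in m; the calibration is good to about 2 mm. A picture is of the moment at which its call begins. calibration takes no time and is no camera call.
- finish_job(): hands the job in; it is judged then, once.
Trained networks look in the newest picture that a camera, given by its name, has taken for a name from the list of things; names that differ only in an ending like _2 or _b are one class to them, and where a whole thing is asked for, a point or a joint stands for the part that bears it (a point fixed in the world has none). Each returns a list of dicts, best first, with "conf" (0 to 1); they miss things now and then, are a little off and sometimes report something else, mostly with a low value. They report only what shows in the picture. A call takes as long as a camera call. They do not tell look-alikes from the thing itself.
- cut_out(camera, label): "region" (400x640 bool, what is visible of it) and "bbox" ([centre column, centre row, width, height] in pixels, round what is visible of it).
The state is a dict: "time": time; "joint_pos": joint angles; "qd": joint speeds; "joint_efforts": joint torques, N m; "ee_pos": TCP position; "ee_rot": TCP orientation; "contact_force": force on the tool from outside, world axes, zero at the start; "moment": the same for the moment, N m; "grip_width": finger opening in m; "finger_force": force on a finger pad.
Only numpy, scipy, OpenCV 4.12 (cv2) and the standard library are available. Lean on these libraries where they do the work, as an engineer would, in place of code of your own. Each camera call takes 0.05 s, during which the arm holds its last target. There are 200 camera calls.

TASK

A porcelain plate has broken on the bench balance: take the scraper from its holder, set its blade lightly on the floating pan and wipe all four shards off the open edge into the waste tray, never pressing the pan down more than 7 mm and never touching the sharp shards with the gripper. Then put the scraper back in its holder as it was, upright with the blade in the slot, and let go. Leave everything else on the bench where it stands.

Things in the scene. Friction and masses are not known exactly. Their poses are not given: they have to be found in the camera images.
- station: Fixed bench balance with a steel pan and a waste tray. Origin at bench height under the pan's centre. The pan spans x -78..78 mm (between side lips) and y -100..96 mm. Lips 8 mm high along both x sides and the +y edge; the -y edge is open and overhangs the tray. A white console 34 mm high stands at x 84 to 130 mm.
- pan_top (a point): Centre of the unloaded pan's flat top face, 42 mm above the station's origin; axes as the station's.
- tray (a point): Centre of the floor of the waste tray, an open plastic box joined to the balance at its -y side; axes as the station's. In the station's frame its inside is x -82..82 mm, y -182..-100 mm; floor 4 mm, walls 50 mm above the bench.
- pan (a joint): How far the pan is pressed down, m: 0 = up, 0.014 = bottomed. The pan floats on springs: it begins to sink at about 1 N, then sinks about 1 mm for each further 1 N, and comes up again when released. The shards' weight does not sink it.
- holder: White holder fixed to the bench, left or right of the balance, 160 (x) x 70 mm, 54 mm high: two walls along x with a slot 24 mm wide and 134 mm long between them, slot floor 6 mm above the bench. Origin: centre of its underside. The scraper's block rests on the walls, its blade hanging in the slot.
- scraper: Grey hand scraper, about 0.2 kg. Origin: centre of its block's underside (54 mm above the holder's origin when in the holder). Block 110 (x) x 44 (y) x 20 mm high. A flat black blade, 110 (x) x 5 mm (y), hangs under the block's middle. Blade's depth: clamped 20 to 44 mm below the origin, different each time and not measured: find by touch where it meets the pan. Holds to 50 N.
- grip (a point): Middle of the scraper's grip ridge, 44 mm above the scraper's origin. Ridge 60 mm (scraper x) x 24 mm (y), from 20 to 60 mm above the origin, to be pinched across y from above.
- shard0: Loose shard of a white porcelain plate, an irregular flat piece about 30 x 25 mm and 6 mm thick, 11 g, lying on the pan. Origin: middle of its underside.
- shard1: Loose shard of a white porcelain plate, an irregular flat piece about 30 x 25 mm and 6 mm thick, 11 g, lying on the pan. Origin: middle of its underside.
- shard2: Loose shard of a white porcelain plate, an irregular flat piece about 30 x 25 mm and 6 mm thick, 11 g, lying on the pan. Origin: middle of its underside.
- shard3: Loose shard of a white porcelain plate, an irregular flat piece about 30 x 25 mm and 6 mm thick, 11 g, lying on the pan. Origin: middle of its underside.
- beaker: Bystander, to be left alone. Glass beaker, 68 mm wide, 85 mm high; origin under its centre.
- bottle: Bystander, to be left alone. White bottle, 60 mm wide, 150 mm high; origin under its centre.
- jar: Bystander, to be left alone. Amber jar with black cap, 52 mm wide, 65 mm high; origin under its centre.
- dish: Bystander, to be left alone. White shallow dish, 90 mm wide, 16 mm high; origin under its centre.
- weight: Bystander, to be left alone. Brass weight with a knob, 28 mm wide, 44 mm high; origin under its centre.
- tipbox: Bystander, to be left alone. Closed blue plastic box, 80 (x) x 60 x 45 mm high; origin under its centre.
- rack: Bystander, to be left alone. White tube rack with capped tubes, fixed to the bench, 150 (x) x 66 mm, 106 mm high with the caps; origin under its centre. It stands on the other side of the balance from the holder.
Mind the look-alikes: they are no part of the job. What is shaped like the scraper but red or yellow is not meant.

How it is judged:
By the outcome, as a careful person would: the job done as asked, in the order asked, and still so for the second after the job is handed in, with the robot touching nothing.
It also fails if it takes over 58 s, if anything falls off the work surface, if the arm or the gripper's body presses on something with over 40 N, if the wrist force passes 120 N, or if a joint passes its speed limit or range.

## Working session

There is one attempt and no reset: what is moved stays moved. The work goes in short steps, Python scripts to look and compute and a tool call to move; the robot and the scene stay as the last step left them, time stands still between calls to the robot, and variables do not carry over. Pictures are saved under pics/ and viewed, at most 10 in all, crops included, and the job is handed in when it is done.

Besides the shell and the picture viewer there is one more tool, called after "Emit:" as a command line: name --argument value ..., lists and objects as JSON in quotes. drive_tool: Moves the arm, as the interface text tells. Its arguments: {"type":"object","properties":{"deltas":{"type":"array"},"squeeze":{"type":"number"}},"required":["deltas"]}

```bash
ls; mkdir -p pics; python3 - <<'E'
from workcell import *
import cv2,numpy as np
s=get_state(); print({k:np.round(v,3).tolist() for k,v in s.items()})
for n in("top","side"):
    p,d=capture(n); c=calibration(n); print(n,c)
    cv2.imwrite(f"pics/{n}0.png",p); np.savez(f"{n}0.npz",p=p,d=d)
E
```

```text
pics
{'time': 0.0, 'joint_pos': [-1.351, 0.218, 1.615, -0.0, 1.311, -0.112], 'qd': [0.001, -0.002, 0.001, 0.001, -0.001, -0.001], 'joint_efforts': [0.0, -39.684, -30.385, -0.0, 0.01, 0.0], 'ee_pos': [0.203, -0.59, 0.23], 'ee_rot': [-0.001, 0.986, 0.165, -0.0], 'contact_force': [0.148, 0.155, 0.693], 'moment': [0.01, 0.047, 0.025], 'finger_force': 0.0, 'grip_width': 0.085}
top {'camera_matrix': array([[465.40519035,   0.        , 321.12909723],
       [  0.        , 465.40519035, 201.11121138],
       [  0.        ,   0.        ,   1.        ]]), 'xyz': array([0.3568508 , 0.07579864, 1.18624501]), 'attitude': array([-0.0629646 ,  0.7125441 , -0.69486473,  0.07402277])}
side {'camera_matrix': array([[519.39367106,   0.        , 323.34716824],
       [  0.        , 519.39367106, 195.99817182],
       [  0.        ,   0.        ,   1.        ]]), 'xyz': array([0.38187699, 1.06955496, 1.15898094]), 'attitude': array([ 0.02951041, -0.07294989,  0.92453173, -0.37289212])}
```

View pics/top0.png

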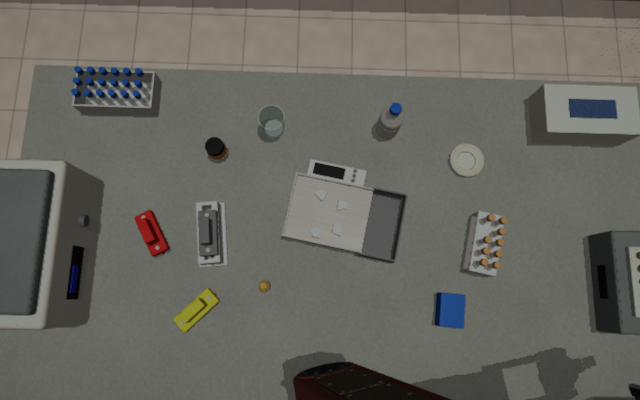

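View pics/side0.png

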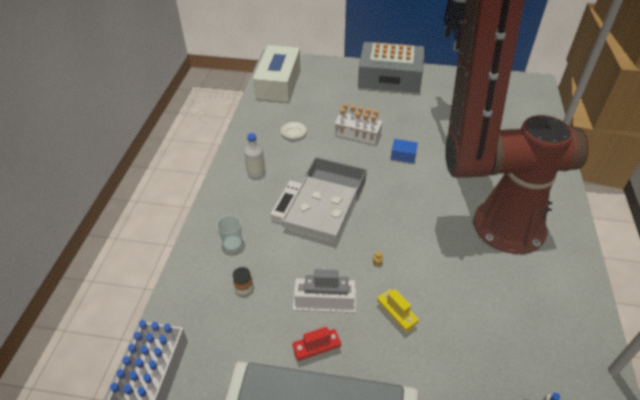

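The top view shows the grey scraper in its holder at about (210,233). The pan is at about (327,212), with its shards at (320,195), (341,205), (316,232) and (337,230), and the tray is on the right at about (385,225). The red and yellow look-alikes are at (151,233) and (196,310). The side view agrees.

```bash
cat > h.py <<'E'
from workcell import *
import cv2,numpy as np
from scipy.spatial.transform import Rotation as R
def cloud(n,d):
    c=calibration(n); K=c["camera_matrix"]; q=c["attitude"]
    v,u=np.mgrid[:400,:640]
    P=np.stack([(u-K[0,2])/K[0,0]*d,(v-K[1,2])/K[1,1]*d,d],-1)
    return P@R.from_quat(np.r_[q[1:],q[0]]).as_matrix().T+c["xyz"]
def rect(pts):
    (c,s,a)=cv2.minAreaRect((pts[:,:2]*1000).astype(np.float32)); return np.round(c,1),np.round(s,1),round(a,1)
E
python3 - <<'E'
from h import *
for n in("top","side"):
    p,d=capture(n); P=cloud(n,d)
    print(n,"bench z",np.median(P[(P[...,2]<.02)&(d>0)][:,2]))
    for l in("holder","scraper","station","pan","tray","shard0","rack"):
        for r in cut_out(n,l)[:6]:
            m=r["region"]&(d>0); q=P[m]
            if len(q)<5: continue
            hi=np.percentile(q[:,2],90); t=q[q[:,2]>hi-.012]
            print(l,round(r["conf"],2),np.round(r["bbox"]),len(q),"zhi",round(hi,3),"med",np.round(np.median(q,0),3),"rect",*rect(q),"top",*rect(t))
E
```

```text
top bench z -0.0010548786928240572
holder 0.6 [212. 235.  32.  67.] 960 zhi 0.056 med [0.487 0.314 0.03 ] rect [494.4 334.6] [161.1  73.9] 8.2 top [495.3 334.8] [149.8  53.6] 6.5
holder 0.32 [391. 122.  30.  36.] 758 zhi 0.148 med [ 0.777 -0.103  0.098] rect [ 806.4 -118.7] [67.6 97.5] 73.8 top [ 790.7 -110. ] [25.7 26.7] 86.9
scraper 0.86 [195. 309.  40.  48.] 889 zhi 0.081 med [0.31  0.348 0.042] rect [311.9 356.3] [ 51.7 109.6] 44.5 top [309.5 353.8] [24.5 60.4] 44.9
scraper 0.73 [152. 235.  36.  43.] 911 zhi 0.081 med [0.488 0.47  0.042] rect [491.3 483.9] [115.4  56.8] 29.2 top [491.5 477.6] [59.9 25.4] 29.4
station 0.8 [346. 211. 126. 107.] 8542 zhi 0.046 med [ 0.556 -0.003  0.04 ] rect [ 5.723e+02 -4.000e-01] [294.6 228.5] 79.4 top [566.5  -3.8] [286.3 215. ] 79.2
pan 0.86 [328. 212.  95.  83.] 5089 zhi 0.046 med [0.552 0.043 0.042] rect [560.7  41.5] [209.  179.7] 79.0 top [556.2  41.9] [200.9 170.3] 78.9
tray 0.77 [343. 209. 127. 101.] 8403 zhi 0.046 med [ 0.556 -0.002  0.04 ] rect [571.6  -7.5] [295.8 224.2] 78.1 top [566.5  -4. ] [286.7 215. ] 79.2
shard0 0.52 [314. 232.  
[... 2513 characters left out ...]
 8.   9.] 48 zhi 0.052 med [0.598 0.062 0.049] rect [597.6  61.6] [24.5 23.2] 34.4 top [597.6  61.6] [24.5 23.2] 34.4
shard0 0.38 [336. 214.  13.   6.] 57 zhi 0.052 med [0.502 0.073 0.049] rect [502.4  73.7] [27.8 21.4] 77.3 top [502.4  73.7] [27.8 21.4] 77.3
rack 0.89 [358. 124.  48.  45.] 1422 zhi 0.103 med [ 0.485 -0.337  0.055] rect [ 487.2 -412.2] [217.8 171.9] 84.1 top [ 486.7 -346.4] [ 53.4 124.6] 79.2
rack 0.62 [406. 153.  23.  24.] 496 zhi 0.049 med [ 0.324 -0.237  0.043] rect [ 323.6 -254.9] [70.1 79. ] 84.0 top [ 323.8 -257.1] [69.6 78.2] 87.9
rack 0.23 [336. 212.  12.   9.] 83 zhi 0.051 med [0.504 0.072 0.047] rect [505.4  67.1] [32.  34.4] 46.2 top [505.4  67.1] [32.  34.4] 46.2
```

```bash
python3 - <<'E'
from h import *
A={}
for n in("top","side"):
    d=np.load(n+"0.npz")["d"]; P=cloud(n,d).reshape(-1,3); P=P[d.ravel()>0]
    near=P[np.hypot(P[:,0]-.4925,P[:,1]-.333)<.1]
    for nm,a,b in(("ridge",.104,.125),("block",.068,.08),("holder",.047,.06)):
        q=near[(near[:,2]>a)&(near[:,2]<b)]; print(n,nm,len(q),*rect(q),"z",np.round(np.median(q[:,2]),4))
    yaw=np.radians(-11.1); c,s=np.cos(yaw),np.sin(yaw)
    D=P[:,:2]-[.556,.0425]; S=np.c_[D[:,0]*c+D[:,1]*s,-D[:,0]*s+D[:,1]*c]*1000
    pan=(abs(S[:,0])<72)&(abs(S[:,1])<90)
    q=P[pan,2]; print("panz",np.median(q))
    m=pan&(P[:,2]>np.median(q)+.003)
    im=np.zeros((200,200),np.uint8); ii=np.round(S[m]+100).astype(int); im[ii[:,1],ii[:,0]]=255
    im=cv2.morphologyEx(im,cv2.MORPH_CLOSE,np.ones((5,5)))
    k,_,st,ce=cv2.connectedComponentsWithStats(im)
    for i in range(1,k):
        if st[i,4]>60: print("shard station mm",ce[i]-100,"x",st[i,0]-100,st[i,0]+st[i,2]-100,"y",st[i,1]-100,st[i,1]+st[i,3]-100)
    far=(abs(S[:,0])<95)&(S[:,1]>-110)&(S[:,1]<110)&(P[:,2]>.044)&(P[:,2]<.056)
    print("lips x",np.percentile(S[far][:,0],[.5,99.5]),"y",np.percentile(S[far][:,1],[.5,99.5]), rect(P[far]))
E
```

```text
top ridge 285 [491.7 330.5] [59.4 24.6] 5.5 z 0.1137
top block 485 [491.6 330.6] [109.8  45.2] 5.7 z 0.0741
top holder 390 [495.5 335.1] [150.   53.3] 6.6 z 0.0538
panz 0.0420716337222542
shard station mm [-39.82675439 -31.1622807 ] x -53 -25 y -44 -15
shard station mm [ 21.775 -30.08 ] x 5 36 y -44 -18
shard station mm [-57.91144708  18.42764579] x -69 -46 y 6 34
shard station mm [36.64235294 26.16235294] x 19 53 y 14 43
lips x [-84.88247922  81.40254156] y [-105.42889954   99.17708285] (array([553.3,  37.8]), array([209.7, 171.4]), 79.0)
side ridge 254 [492.6 332.3] [58.8 27.9] 9.0 z 0.1141
side block 444 [492.1 333.6] [110.   47.4] 7.1 z 0.0745
side holder 484 [496.1 335.8] [149.8  56.4] 6.5 z 0.0547
panz 0.04329071737688295
shard station mm [ 23.12162162 -29.67567568] x 11 33 y -42 -17
shard station mm [-32.85483871 -29.66129032] x -38 -26 y -34 -24
shard station mm [-58.27480916  22.24427481] x -71 -46 y 6 37
shard station mm [36.21212121 28.33838384] x 26 45 y 19 45
lips x [-84.75086234  81.16336295] y [-103.16303915  102.59670529] (array([553.3,  41.5]), array([214.2, 171.8]), 79.2)
```

```bash
cat > go.py <<'E'
# usage: go.py w|s x y z yaw_deg [x y z yaw ...]; w world m, s station mm with z world m
from h import *
import sys
s=get_state(); q=np.array(s["ee_rot"]); r=R.from_quat(np.r_[q[1:],q[0]]); p=np.array(s["ee_pos"])
ax=r.as_matrix()[:,0]; print("t",round(s["time"],2),"tcp",p.round(4),"yaw",np.degrees(np.arctan2(ax[1],ax[0])).round(2),"tilt",r.as_matrix()[:,2].round(3),"F",np.round(s["contact_force"],2),"w",s["grip_width"],"ff",s["finger_force"],"j",np.round(s["joint_pos"],2))
v=np.array(sys.argv[2:],float).reshape(-1,4)
for x,y,z,a in v:
    if sys.argv[1]=="s":
        t=np.radians(-11.0); x,y=np.array([.5545,.043])+np.array([np.cos(t)*x-np.sin(t)*y,np.sin(t)*x+np.cos(t)*y])/1000; a-=11.0
    R2=R.from_euler("z",a,degrees=True)*R.from_euler("x",180,degrees=True)
    print((x,y,z,a),"->",(r.inv().apply(np.array([x,y,z])-p)*100).round(2),(r.inv()*R2).as_rotvec().round(4))
E
python3 go.py w .492 .3315 .2 6.3 .492 .3315 .079 6.3
```

```text
t 0.9 tcp [ 0.2036 -0.5909  0.2313] yaw 19.01 tilt [ 0.  0. -1.] F [-0.13 -0.19 -1.17] w 0.0854849410066176 ff 0.0 j [-1.35  0.22  1.61  0.    1.31 -0.11]
(np.float64(0.492), np.float64(0.3315), np.float64(0.2), np.float64(6.3)) -> [ 57.31 -77.82   3.13] [-0.     -0.      0.2218]
(np.float64(0.492), np.float64(0.3315), np.float64(0.079), np.float64(6.3)) -> [ 57.31 -77.82  15.23] [-0.     -0.      0.2218]
```

Emit:
drive_tool --deltas '[[[57.3, -77.8, 3.1, 0, 0, 0.222, 8.5], [57.3, -77.8, 3.1, 0, 0, 0.222, 8.5], [57.3, -77.8, 3.1, 0, 0, 0.222, 8.5], [57.3, -77.8, 3.1, 0, 0, 0.222, 8.5], [57.3, -77.8, 3.1, 0, 0, 0.222, 8.5], [57.3, -77.8, 3.1, 0, 0, 0.222, 8.5], [57.3, -77.8, 3.1, 0, 0, 0.222, 8.5], [57.3, -77.8, 3.1, 0, 0, 0.222, 8.5], [57.3, -77.8, 3.1, 0, 0, 0.222, 8.5], [57.3, -77.8, 3.1, 0, 0, 0.222, 8.5], [57.3, -77.8, 3.1, 0, 0, 0.222, 8.5], [57.3, -77.8, 3.1, 0, 0, 0.222, 8.5]]]'

```text
time: 2.1
ee_pos: [0.3829, -0.0166, 0.2126]
ee_rot: [0.0, 0.998, 0.055, 0.001]
contact_force: [0.1, 0.1, -0.0]
grip_width: 0.0853
finger_force: 0.0
```

```bash
python3 go.py w .492 .3315 .2 6.3 .492 .3315 .079 6.3
```

```text
t 2.1 tcp [ 0.3829 -0.0166  0.2126] yaw 6.28 tilt [ 0.002 -0.001 -1.   ] F [ 0.13  0.07 -0.  ] w 0.08527113196026077 ff 0.0 j [-0.23 -0.32  2.17 -0.    1.3   1.23]
(np.float64(0.492), np.float64(0.3315), np.float64(0.2), np.float64(6.3)) -> [ 14.64 -33.41   1.26] [ 0.0009 -0.0021 -0.0004]
(np.float64(0.492), np.float64(0.3315), np.float64(0.079), np.float64(6.3)) -> [ 14.62 -33.42  13.36] [ 0.0009 -0.0021 -0.0004]
```

Emit:
drive_tool --deltas '[[[14.6, -33.4, 1.3, 0, 0, 0, 8.5], [14.6, -33.4, 1.3, 0, 0, 0, 8.5], [14.6, -33.4, 1.3, 0, 0, 0, 8.5], [14.6, -33.4, 1.3, 0, 0, 0, 8.5], [14.6, -33.4, 1.3, 0, 0, 0, 8.5], [14.6, -33.4, 1.3, 0, 0, 0, 8.5], [14.6, -33.4, 1.3, 0, 0, 0, 8.5], [14.6, -33.4, 1.3, 0, 0, 0, 8.5], [14.6, -33.4, 1.3, 0, 0, 0, 8.5]]]'

```text
time: 3.0
ee_pos: [0.4911, 0.3311, 0.1987]
ee_rot: [0.0, 0.998, 0.056, -0.0]
contact_force: [1.0, -0.8, -0.1]
grip_width: 0.0852
finger_force: 0.0
```

```bash
python3 - <<'E'
from h import *
p,d=capture("side"); cv2.imwrite("pics/s1.png",cv2.resize(p[200:360,240:440],None,fx=3,fy=3))
E
python3 go.py w .492 .3315 .2 6.3 .492 .3315 .079 6.3
```

```text
t 3.05 tcp [0.4907 0.3295 0.1986] yaw 6.38 tilt [-0.001 -0.001 -1.   ] F [-0.62 -0.49 -0.75] w 0.08490177062783152 ff 0.0 j [ 0.47  0.18  1.72 -0.    1.24  1.93]
(np.float64(0.492), np.float64(0.3315), np.float64(0.2), np.float64(6.3)) -> [ 0.15 -0.19 -0.14] [0.0012 0.0011 0.0014]
(np.float64(0.492), np.float64(0.3315), np.float64(0.079), np.float64(6.3)) -> [ 0.16 -0.2  11.96] [0.0012 0.0011 0.0014]
```

View pics/s1.png

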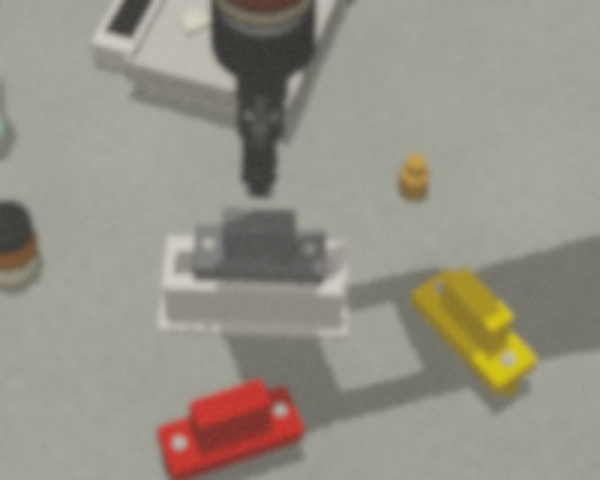

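The crop shows the fingers centred above the scraper's ridge, at crop position (260,200) over (258,225). I'll go down and grip.

Emit:
drive_tool --deltas '[[[0.1, -0.1, 4, 0, 0, 0, 8.5], [0.1, -0.1, 8, 0, 0, 0, 8.5], [0.1, -0.1, 10.5, 0, 0, 0, 8.5], [0.1, -0.1, 11.9, 0, 0, 0, 8.5], [0.1, -0.1, 11.9, 0, 0, 0, 8.5], [0.1, -0.1, 11.9, 0, 0, 0, 2], [0.1, -0.1, 11.9, 0, 0, 0, 2], [0.1, -0.1, 11.9, 0, 0, 0, 2], [0.1, -0.1, 11.9, 0, 0, 0, 2], [0.1, -0.1, 11.9, 0, 0, 0, 2]]]' --squeeze 80

```text
time: 4.05
ee_pos: [0.493, 0.331, 0.0815]
ee_rot: [-0.0, 0.998, 0.055, 0.001]
contact_force: [-0.8, 0.0, 5.7]
grip_width: 0.0233
finger_force: 79.3
```

Emit:
drive_tool --deltas '[[[0, 0, -0.5, 0, 0, 0, 1.5], [0, 0, -2, 0, 0, 0, 1.5], [0, 0, -4.5, 0, 0, 0, 1.5], [0, 0, -7.5, 0, 0, 0, 1.5], [0, 0, -7.5, 0, 0, 0, 1.5], [0, 0, -7.5, 0, 0, 0, 1.5]]]'

```text
time: 4.65
ee_pos: [0.4924, 0.3308, 0.156]
ee_rot: [-0.0, 0.998, 0.055, 0.001]
contact_force: [0.7, -0.0, -2.1]
grip_width: 0.0228
finger_force: 78.7
```

```bash
python3 go.py s -19 75 .156 0 -19 75 .13 0; python3 - <<'E'
from h import *
p,d=capture("side"); cv2.imwrite("pics/s2.png",cv2.resize(p[200:360,240:440],None,fx=3,fy=3))
E
```

```text
t 4.65 tcp [0.4924 0.3308 0.156 ] yaw 6.3 tilt [ 0.002  0.001 -1.   ] F [ 0.73 -0.03 -2.05] w 0.022751356637299505 ff 78.6544418334961 j [0.47 0.22 1.75 0.   1.16 1.93]
(np.float64(0.5501597581677352), np.float64(0.12024740967072915), np.float64(0.156), np.float64(-11.0)) -> [ 3.440e+00  2.156e+01 -1.000e-02] [-0.001  -0.0017  0.3019]
(np.float64(0.5501597581677352), np.float64(0.12024740967072915), np.float64(0.13), np.float64(-11.0)) -> [ 3.43 21.57  2.59] [-0.001  -0.0017  0.3019]
```

View pics/s2.png

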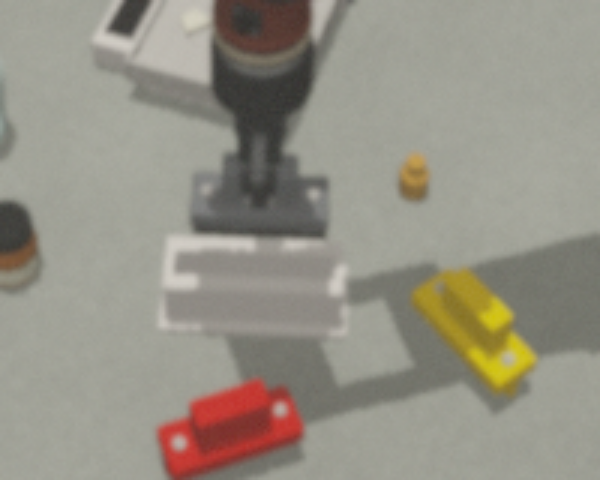

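Emit:
drive_tool --deltas '[[[3.4, 21.6, 0, 0, 0, 0.302, 1.5], [3.4, 21.6, 0, 0, 0, 0.302, 1.5], [3.4, 21.6, 0, 0, 0, 0.302, 1.5], [3.4, 21.6, 0, 0, 0, 0.302, 1.5], [3.4, 21.6, 0, 0, 0, 0.302, 1.5], [3.4, 21.6, 2, 0, 0, 0.302, 1.5], [3.4, 21.6, 3.8, 0, 0, 0.302, 1.5], [3.4, 21.6, 3.8, 0, 0, 0.302, 1.5], [3.4, 21.6, 3.8, 0, 0, 0.302, 1.5]]]'

```text
time: 5.6
ee_pos: [0.5478, 0.1194, 0.1153]
ee_rot: [0.0, 0.995, -0.096, -0.002]
contact_force: [0.4, -0.0, -1.9]
grip_width: 0.0228
finger_force: 79.3
```

```bash
python3 go.py s -19 75 .115 0; python3 - <<'E'
from h import *
p,d=capture("side"); cv2.imwrite("pics/s3.png",cv2.resize(p[120:280,230:430],None,fx=4,fy=3.75))
c=cloud("side",d)
s=get_state(); t=np.array(s["ee_pos"])
# dark/low points facing the camera around the blade: report z-profile of points at blade x range
D=c-t; a=np.radians(-11); X=np.cos(a)*D[...,0]+np.sin(a)*D[...,1]; Y=-np.sin(a)*D[...,0]+np.cos(a)*D[...,1]
m=(abs(X)<.045)&(abs(Y)<.012)&(D[...,2]<-.03)&(d>0)
print("blade pts",m.sum(),np.percentile(c[m][:,2],[0,2,5,20,50,95]) if m.any() else "", np.median(Y[m]) if m.any() else "")
E
```

```text
t 5.6 tcp [0.5478 0.1194 0.1153] yaw -11.02 tilt [-0.004 -0.    -1.   ] F [ 0.45 -0.03 -1.94] w 0.022763692745448542 ff 79.34425950050354 j [0.09 0.21 1.85 0.   1.08 1.85]
(np.float64(0.5501597581677352), np.float64(0.12024740967072915), np.float64(0.115), np.float64(-11.0)) -> [ 0.21 -0.13  0.03] [ 0.0011  0.0041 -0.0003]
blade pts 271 [-0.00462311 -0.00044722  0.00197998  0.04109803  0.04451835  0.06534573] 0.0023145114407597915
```

View pics/s3.png

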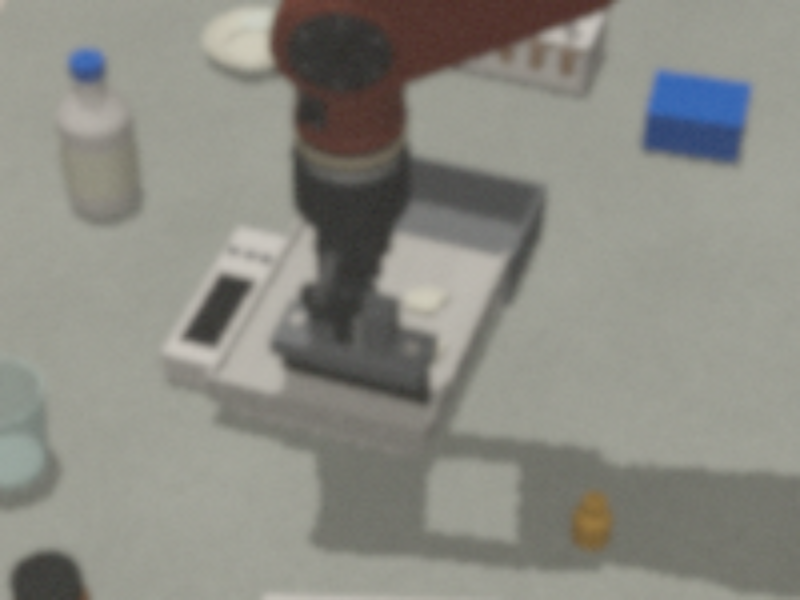

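Emit:
drive_tool --deltas '[[[0.1, -0.1, 0.3, 0, 0, 0, 1.5], [0.1, -0.1, 0.5, 0, 0, 0, 1.5], [0.1, -0.1, 0.5, 0, 0, 0, 1.5]]]'

```text
time: 5.95
ee_pos: [0.5505, 0.1206, 0.1122]
ee_rot: [-0.0, 0.995, -0.096, -0.0]
contact_force: [-0.1, -0.6, -2.4]
grip_width: 0.023
finger_force: 79.4
```

Emit:
drive_tool --deltas '[[[0, 0, 0.2, 0, 0, 0, 1.5], [0, 0, 0.3, 0, 0, 0, 1.5], [0, 0, 0.3, 0, 0, 0, 1.5]]]'

```text
time: 6.25
ee_pos: [0.5504, 0.1204, 0.1089]
ee_rot: [0.0, 0.995, -0.096, -0.0]
contact_force: [-0.1, 0.4, -3.0]
grip_width: 0.0229
finger_force: 79.4
```

Emit:
drive_tool --deltas '[[[0, 0, 0.2, 0, 0, 0, 1.5], [0, 0, 0.3, 0, 0, 0, 1.5], [0, 0, 0.3, 0, 0, 0, 1.5]]]'

```text
time: 6.55
ee_pos: [0.5504, 0.1203, 0.1058]
ee_rot: [0.0, 0.995, -0.096, -0.0]
contact_force: [-0.1, 0.6, -1.7]
grip_width: 0.0229
finger_force: 79.4
```

Emit:
drive_tool --deltas '[[[0, 0, 0.2, 0, 0, 0, 1.5], [0, 0, 0.3, 0, 0, 0, 1.5], [0, 0, 0.3, 0, 0, 0, 1.5]]]'

```text
time: 6.85
ee_pos: [0.5508, 0.1204, 0.1034]
ee_rot: [-0.0, 0.995, -0.096, 0.0]
contact_force: [-0.2, 0.7, 0.4]
grip_width: 0.0232
finger_force: 79.5
```

```bash
python3 - <<'E'
from h import *
F=[];Z=[]
for i in range(6):
    capture("side"); s=get_state(); F.append(s["contact_force"]);Z.append(s["ee_pos"][2])
print(np.mean(F,0),np.std(F,0),np.mean(Z))
E
python3 go.py s -19 75 .1032 0 -19 -112 .1032 0 -19 -112 .13 0  21 75 .13 0 21 75 .1032 0
```

```text
[-0.88027476  0.32492633 -0.05082626] [0.28088624 0.22648299 0.37126294] 0.10334522708351927
t 7.15 tcp [0.5507 0.1204 0.1033] yaw -11.01 tilt [ 0.  0. -1.] F [-0.86  0.43 -0.14] w 0.022922886858521365 ff 79.5217216014862 j [0.09 0.23 1.86 0.   1.05 1.85]
(np.float64(0.5501597581677352), np.float64(0.12024740967072915), np.float64(0.1032), np.float64(-11.0)) -> [-0.05  0.02  0.01] [-0.0001 -0.0003 -0.0002]
(np.float64(0.5144784760323213), np.float64(-0.06331687363398401), np.float64(0.1032), np.float64(-11.0)) -> [-0.05 18.72  0.  ] [-0.0001 -0.0003 -0.0002]
(np.float64(0.5144784760323213), np.float64(-0.06331687363398401), np.float64(0.13), np.float64(-11.0)) -> [-0.05 18.72 -2.68] [-0.0001 -0.0003 -0.0002]
(np.float64(0.5894248455056418), np.float64(0.11261504985566737), np.float64(0.13), np.float64(-11.0)) -> [ 3.95  0.02 -2.67] [-0.0001 -0.0003 -0.0002]
(np.float64(0.5894248455056418), np.float64(0.11261504985566737), np.float64(0.1032), np.float64(-11.0)) -> [3.95 0.02 0.01] [-0.0001 -0.0003 -0.0002]
```

Emit:
drive_tool --deltas '[[[0, 1, 0, 0, 0, 0, 1.5], [0, 2.5, 0, 0, 0, 0, 1.5], [0, 4, 0, 0, 0, 0, 1.5], [0, 5.5, 0, 0, 0, 0, 1.5], [0, 7, 0, 0, 0, 0, 1.5], [0, 8.5, 0, 0, 0, 0, 1.5], [0, 10, 0, 0, 0, 0, 1.5]]]'

```text
time: 7.85
ee_pos: [0.5312, 0.0207, 0.1031]
ee_rot: [-0.0, 0.995, -0.096, 0.0]
contact_force: [0.8, 0.9, -0.3]
grip_width: 0.0229
finger_force: 79.8
```

Emit:
drive_tool --deltas '[[[0, 1.3, 0, 0, 0, 0, 1.5], [0, 2.6, 0, 0, 0, 0, 1.5], [0, 3.9, 0, 0, 0, 0, 1.5], [0, 5.2, 0, 0, 0, 0, 1.5], [0, 6.5, 0, 0, 0, 0, 1.5], [0, 7.8, 0, 0, 0, 0, 1.5], [0, 8.7, 0, 0, 0, 0, 1.5], [0, 9.0, 0, 0, 0, 0, 1.5], [0, 9.0, 0, 0, 0, 0, 1.5], [0, 9.0, 0, 0, 0, 0, 1.5]]]'

```text
time: 8.85
ee_pos: [0.5139, -0.0659, 0.1026]
ee_rot: [-0.0, 0.995, -0.096, -0.001]
contact_force: [0.3, -0.1, -1.4]
grip_width: 0.0227
finger_force: 79.4
```

```bash
python3 - <<'E'
from h import *
p,d=capture("side"); cv2.imwrite("pics/s4.png",cv2.resize(p[130:270,230:400],None,fx=4,fy=4))
E
python3 go.py s -19 -112 .1032 0
```

```text
t 8.9 tcp [ 0.514  -0.0658  0.1027] yaw -10.99 tilt [-0.001  0.    -1.   ] F [ 0.83  0.81 -2.7 ] w 0.023117788761181007 ff 79.36858892440796 j [-0.26  0.14  1.96  0.    1.04  1.5 ]
(np.float64(0.5144784760323213), np.float64(-0.06331687363398401), np.float64(0.1032), np.float64(-11.0)) -> [-0.   -0.25 -0.05] [-0.0001  0.0008  0.0001]
```

View pics/s4.png

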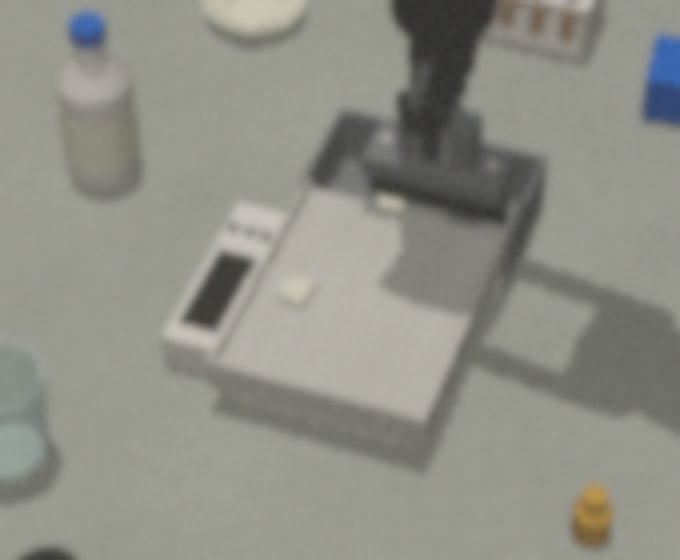

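One shard remains on the pan at crop (295,290), and another sits at the pan's open edge by the blade at (388,200). I'll lift, go back and measure both.

Emit:
drive_tool --deltas '[[[0, 0, -1.5, 0, 0, 0, 1.5], [0, 0, -3, 0, 0, 0, 1.5], [1, -4, -3, 0, 0, 0, 1.5], [2, -9, -3, 0, 0, 0, 1.5], [3, -13.5, -3, 0, 0, 0, 1.5], [4, -17, -3, 0, 0, 0, 1.5], [4, -19, -3, 0, 0, 0, 1.5], [4, -19, -3, 0, 0, 0, 1.5], [4, -19, -3, 0, 0, 0, 1.5]]]'

```text
time: 9.8
ee_pos: [0.5893, 0.1132, 0.1326]
ee_rot: [0.0, 0.995, -0.095, -0.001]
contact_force: [-0.3, -0.6, -2.9]
grip_width: 0.023
finger_force: 79.7
```

```bash
cat > sh.py <<'E'
from h import *
for n in("top","side"):
    p,d=capture(n); P=cloud(n,d).reshape(-1,3); a=np.radians(-11); D=(P[:,:2]-[.5545,.043])*1000
    S=np.c_[np.cos(a)*D[:,0]+np.sin(a)*D[:,1],-np.sin(a)*D[:,0]+np.cos(a)*D[:,1]]
    hsv=p.reshape(-1,3).astype(int)
    dz=.0012 if n=="side" else 0
    for nm,m in(("pan",(abs(S[:,0])<74)&(abs(S[:,1])<92)&(P[:,2]>.0455+dz)&(P[:,2]<.058)),
                ("edge",(abs(S[:,0])<76)&(S[:,1]<-92)&(S[:,1]>-108)&(P[:,2]>.03)&(P[:,2]<.06)),
                ("tray",(abs(S[:,0])<78)&(S[:,1]>-178)&(S[:,1]<-104)&(hsv.min(1)>130))):
        m&=d.ravel()>0
        im=np.zeros((320,320),np.uint8); ii=np.round(S[m]+200).astype(int); im[ii[:,1].clip(0,319),ii[:,0].clip(0,319)]=255
        im=cv2.morphologyEx(im,cv2.MORPH_CLOSE,np.ones((7,7))); k,_,st,ce=cv2.connectedComponentsWithStats(im)
        print(n,nm,[(*(ce[i]-200).round().astype(int).tolist(),*st[i,2:5].tolist()) for i in range(1,k) if st[i,4]>40])
    for r in cut_out(n,"shard0"):
        m=r["region"].ravel()&(d.ravel()>0)
        print(n,"net",round(r["conf"],2),np.median(S[m],0).round(),np.median(P[m,2]).round(4))
    cv2.imwrite(f"pics/{n}_l.png",cv2.resize(p[130:270,230:420] if n=="side" else p[150:280,260:420],None,fx=4,fy=4))
E
python3 sh.py; python3 go.py s 21 75 .104 0
```

```text
top pan []
top edge [(-2, -96, 151, 14, 1145)]
top tray [(27, -138, 23, 25, 399), (-21, -112, 25, 19, 336)]
top net 0.55 [ -21. -113.] 0.0101
top net 0.44 [  25. -139.] 0.0091
side pan []
side edge [(-67, -98, 13, 12, 65), (-8, -97, 98, 13, 554)]
side tray [(27, -144, 37, 25, 459)]
t 10.0 tcp [0.5895 0.1117 0.1329] yaw -11.08 tilt [-0.001 -0.    -1.   ] F [-0.44 -0.17 -2.61] w 0.022680620675789232 ff 79.69090461730957 j [ 0.07  0.27  1.75 -0.    1.13  1.83]
(np.float64(0.5894248455056418), np.float64(0.11261504985566737), np.float64(0.104), np.float64(-11.0)) -> [-0.02 -0.09  2.89] [ 0.0004  0.0005 -0.0015]
```

View pics/top_l.png

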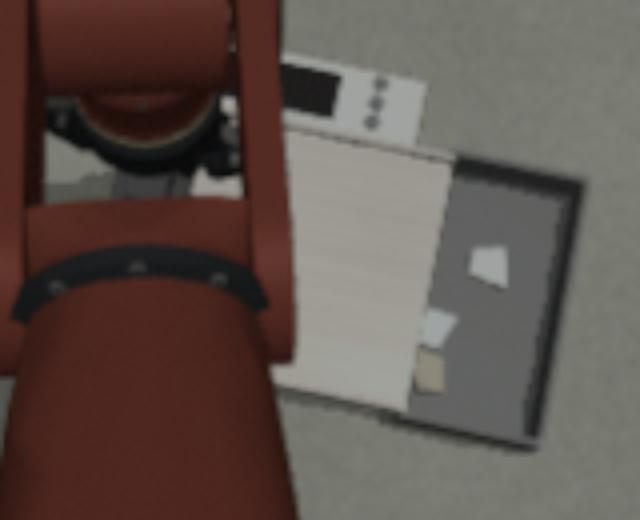

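Three shards lie in the tray, at crop (490,265), (437,327) and, in shadow, (430,370). The fourth should be near its old place on the +x side, so I'll make the second pass at x≈+12 mm.

Emit:
drive_tool --deltas '[[[-0.9, 0, 1.5, 0, 0, 0, 1.5], [-0.9, 0, 2.5, 0, 0, 0, 1.5], [-0.9, 0, 2.8, 0, 0, 0, 1.5], [-0.9, 0, 2.8, 0, 0, 0, 1.5], [-0.9, 0, 2.8, 0, 0, 0, 1.5]]]'

```text
time: 10.5
ee_pos: [0.5817, 0.1142, 0.1055]
ee_rot: [-0.0, 0.995, -0.096, 0.0]
contact_force: [0.2, 0.2, -2.2]
grip_width: 0.0229
finger_force: 79.9
```

```bash
python3 - <<'E'
from h import *
F=[];Z=[]
for i in range(4):
    p,d=capture("side"); s=get_state(); F.append(s["contact_force"]);Z.append(s["ee_pos"][2])
print(np.mean(F,0),np.mean(Z))
E
python3 go.py s 12 75 .103 0 12 -114 .103 0
```

```text
[ 0.13664657  0.29056056 -2.83816282] 0.10558535002492958
t 10.7 tcp [0.5816 0.1145 0.1055] yaw -11.01 tilt [ 0.001  0.    -1.   ] F [ 0.32 -0.19 -2.31] w 0.02316923744830926 ff 79.85953688621521 j [ 0.08  0.29  1.78 -0.    1.07  1.84]
(np.float64(0.5805902008546129), np.float64(0.11433233081405626), np.float64(0.103), np.float64(-11.0)) -> [-0.1   0.03  0.25] [-0.0003 -0.0011 -0.0002]
(np.float64(0.5445273007284459), np.float64(-0.07119520685755223), np.float64(0.103), np.float64(-11.0)) -> [-0.09 18.93  0.24] [-0.0003 -0.0011 -0.0002]
```

Not quite touching yet. I'll lower 2 mm and wipe.

Emit:
drive_tool --deltas '[[[0, 0, 0.1, 0, 0, 0, 1.5], [0, 0, 0.22, 0, 0, 0, 1.5], [0, 1, 0.22, 0, 0, 0, 1.5], [0, 2.5, 0.22, 0, 0, 0, 1.5], [0, 4, 0.22, 0, 0, 0, 1.5], [0, 5.5, 0.22, 0, 0, 0, 1.5], [0, 7, 0.22, 0, 0, 0, 1.5], [0, 8.5, 0.22, 0, 0, 0, 1.5]]]'

```text
time: 11.5
ee_pos: [0.5645, 0.0294, 0.103]
ee_rot: [-0.0, 0.995, -0.096, 0.0]
contact_force: [0.6, 1.5, 0.5]
grip_width: 0.023
finger_force: 80.1
```

Emit:
drive_tool --deltas '[[[0, 1.5, 0, 0, 0, 0, 1.5], [0, 3, 0, 0, 0, 0, 1.5], [0, 4.5, 0, 0, 0, 0, 1.5], [0, 6, 0, 0, 0, 0, 1.5], [0, 7.3, 0, 0, 0, 0, 1.5], [0, 8.6, 0, 0, 0, 0, 1.5], [0, 9.7, 0, 0, 0, 0, 1.5], [0, 10.4, 0, 0, 0, 0, 1.5], [0, 10.4, 0, 0, 0, 0, 1.5], [0, 10.4, 0, 0, 0, 0, 1.5]]]'

```text
time: 12.5
ee_pos: [0.5442, -0.0711, 0.1021]
ee_rot: [-0.0, 0.995, -0.096, -0.001]
contact_force: [0.2, -0.3, -1.8]
grip_width: 0.0231
finger_force: 79.6
```

Emit:
drive_tool --deltas '[[[0, 0, -1.5, 0, 0, 0, 1.5], [0, 0, -4, 0, 0, 0, 1.5], [0, 0, -6, 0, 0, 0, 1.5], [0, -3, -6, 0, 0, 0, 1.5], [0, -8, -6, 0, 0, 0, 1.5], [0, -13, -6, 0, 0, 0, 1.5], [0, -18, -6, 0, 0, 0, 1.5], [0, -23, -6, 0, 0, 0, 1.5], [0, -28, -6, 0, 0, 0, 1.5], [0, -33, -6, 0, 0, 0, 1.5], [0, -33, -6, 0, 0, 0, 1.5]]]'

```text
time: 13.6
ee_pos: [0.6084, 0.2602, 0.1644]
ee_rot: [-0.002, 0.996, -0.092, 0.001]
contact_force: [-1.3, -0.2, -1.9]
grip_width: 0.0228
finger_force: 79.9
```

```bash
python3 sh.py; python3 go.py w .4924 .3308 .156 6.3  .4924 .3308 .0825 6.3
```

```text
top pan []
top edge [(-2, -96, 152, 15, 1069)]
top tray [(26, -138, 23, 25, 434), (62, -133, 29, 26, 427), (-20, -112, 25, 19, 326)]
top net 0.65 [ -54. -113.] 0.0192
top net 0.64 [ -23. -112.] 0.0092
top net 0.61 [  26. -138.] 0.0094
top net 0.46 [  59. -133.] 0.0098
side pan []
side edge [(-25, -97, 94, 14, 491), (40, -97, 47, 13, 262)]
side tray [(25, -145, 31, 32, 444), (59, -142, 22, 21, 189)]
t 13.8 tcp [0.6076 0.2523 0.1631] yaw -11.0 tilt [-0.    -0.001 -1.   ] F [ 0.09 -0.33 -3.28] w 0.02341514963676467 ff 79.90200877189636 j [ 0.29  0.35  1.59 -0.    1.21  2.05]
(np.float64(0.4924), np.float64(0.3308), np.float64(0.156), np.float64(6.3)) -> [-12.81  -5.5    0.71] [ 8.000e-04  3.000e-04 -3.019e-01]
(np.float64(0.4924), np.float64(0.3308), np.float64(0.0825), np.float64(6.3)) -> [-12.81  -5.51   8.06] [ 8.000e-04  3.000e-04 -3.019e-01]
```

View pics/top_l.png

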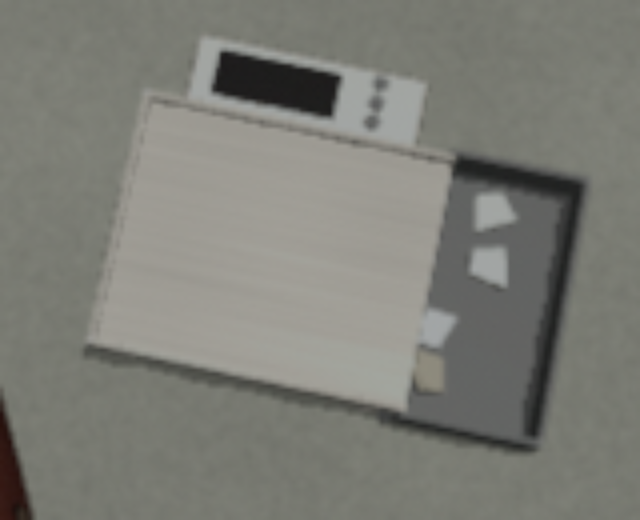

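All four shards are now in the tray, at crop (495,210), (490,265), (437,327) and (430,370), the last one leaning. The pan is clean. Next I'll return the scraper.

Emit:
drive_tool --deltas '[[[-12.8, -5.5, 0.7, 0, 0, -0.302, 1.5], [-12.8, -5.5, 0.7, 0, 0, -0.302, 1.5], [-12.8, -5.5, 0.7, 0, 0, -0.302, 1.5], [-12.8, -5.5, 0.7, 0, 0, -0.302, 1.5], [-12.8, -5.5, 0.7, 0, 0, -0.302, 1.5], [-12.8, -5.5, 0.7, 0, 0, -0.302, 1.5]]]'

```text
time: 14.4
ee_pos: [0.4941, 0.33, 0.1565]
ee_rot: [0.0, 0.999, 0.054, 0.001]
contact_force: [0.1, 1.0, -3.0]
grip_width: 0.0229
finger_force: 80.1
```

```bash
python3 -c "
from h import *
capture('top')"; python3 go.py w .4924 .3308 .156 6.3  .4924 .3308 .0825 6.3
```

```text
t 14.45 tcp [0.4944 0.3301 0.1565] yaw 6.16 tilt [ 0.001  0.    -1.   ] F [ 0.11  0.03 -2.88] w 0.02268343613912399 ff 80.10942220687866 j [ 0.47  0.23  1.75 -0.    1.16  1.93]
(np.float64(0.4924), np.float64(0.3308), np.float64(0.156), np.float64(6.3)) -> [-0.19 -0.09  0.05] [ 0.     -0.0014 -0.0024]
(np.float64(0.4924), np.float64(0.3308), np.float64(0.0825), np.float64(6.3)) -> [-0.2  -0.09  7.4 ] [ 0.     -0.0014 -0.0024]
```

Emit:
drive_tool --deltas '[[[-0.2, -0.1, 0, 0, 0, 0, 1.5], [-0.2, -0.1, 2, 0, 0, 0, 1.5], [-0.2, -0.1, 4, 0, 0, 0, 1.5], [-0.2, -0.1, 6, 0, 0, 0, 1.5], [-0.2, -0.1, 7, 0, 0, 0, 1.5], [-0.2, -0.1, 7.3, 0, 0, 0, 1.5], [-0.2, -0.1, 7.3, 0, 0, 0, 1.5], [-0.2, -0.1, 7.3, 0, 0, 0, 1.5]]]'

```text
time: 15.25
ee_pos: [0.4918, 0.3325, 0.084]
ee_rot: [-0.001, 0.998, 0.055, 0.001]
contact_force: [-0.8, 0.8, -1.8]
grip_width: 0.0232
finger_force: 80.1
```

Emit:
drive_tool --deltas '[[[0, 0, 0.1, 0, 0, 0, 1.5], [0, 0, 0.22, 0, 0, 0, 1.5], [0, 0, 0.22, 0, 0, 0, 1.5], [0, 0, 0.22, 0, 0, 0, 1.5]]]'

```text
time: 15.65
ee_pos: [0.4914, 0.3324, 0.0815]
ee_rot: [-0.0, 0.998, 0.055, 0.001]
contact_force: [1.1, -0.4, 1.1]
grip_width: 0.0227
finger_force: 80.1
```

The scraper's weight is on the holder. I'll release and retreat.

Emit:
drive_tool --deltas '[[[0, 0, 0, 0, 0, 0, 4], [0, 0, 0, 0, 0, 0, 8.5], [0, 0, 0, 0, 0, 0, 8.5], [0, 0, 0, 0, 0, 0, 8.5], [0, 0, 0, 0, 0, 0, 8.5], [0, 0, 0, 0, 0, 0, 8.5], [0, 0, -3, 0, 0, 0, 8.5], [0, 0, -8, 0, 0, 0, 8.5], [0, 0, -13, 0, 0, 0, 8.5], [0, 0, -18, 0, 0, 0, 8.5], [0, 0, -18, 0, 0, 0, 8.5]]]'

```text
time: 16.75
ee_pos: [0.4955, 0.3346, 0.2713]
ee_rot: [-0.004, 0.998, 0.055, 0.008]
contact_force: [0.9, 0.2, -0.1]
grip_width: 0.0849
finger_force: 0.0
```

```bash
python3 - <<'E'
from h import *
print(get_state()["grip_width"],get_state()["ee_pos"])
p,d=capture("side"); P=cloud("side",d).reshape(-1,3); near=P[(d.ravel()>0)&(np.hypot(P[:,0]-.4925,P[:,1]-.333)<.1)]
for nm,a,b in(("ridge",.104,.125),("block",.068,.08),("holder",.047,.06)):
    q=near[(near[:,2]>a)&(near[:,2]<b)]; print(nm,len(q),*rect(q),"z",np.median(q[:,2]).round(4))
cv2.imwrite("pics/s9.png",cv2.resize(p[100:340,200:440],None,fx=2.5,fy=2.5))
E
```

```text
0.08486232362294523 [0.4955208  0.33462835 0.27130902]
ridge 246 [490.6 333.5] [59.2 27.9] 5.2 z 0.1141
block 451 [491.  334.4] [109.   46.9] 5.3 z 0.0745
holder 460 [496.1 336.1] [150.   56.1] 6.6 z 0.0541
```

View pics/s9.png

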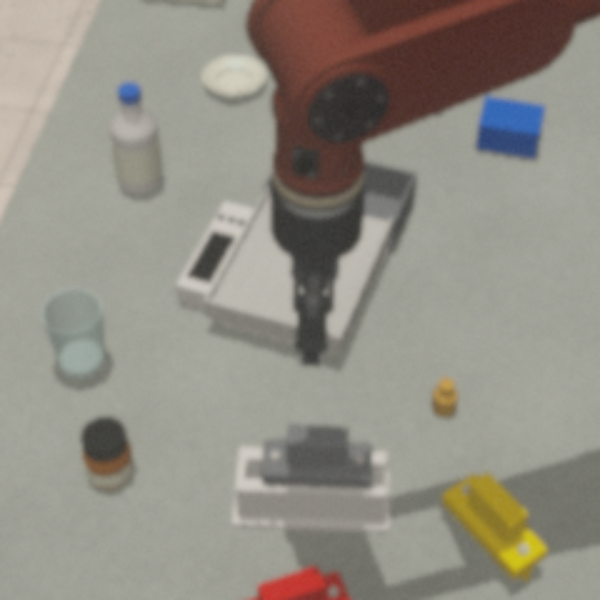

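The scraper sits upright in the holder at crop (318,455), at the same height as before, and the gripper is open and clear of it. I'll hand the job in.

```bash
python3 -c "
from workcell import *
print(finish_job())"
```

```text
the job is handed in; nothing more can be done
None
```

The job is handed in: all four shards were wiped into the waste tray (one leans against its side), by force readings the pan sank only about 1–2 mm, and the scraper stands upright in its holder, released.

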